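# Set a ratchet clamp to tighten and clamp an extraction cell

### The arm

A 7-joint arm with a two-finger parallel gripper is mounted at the origin on the work surface. World frame = base frame: x ahead of the robot, y to its left, z up, the work surface at z = 0. Lengths are in m, angles in rad, forces in N, time in s.
With the tool pointing down it reaches from about 0.425 to 0.95 m from the base axis. Payload 4.7 kg.
Tool frame: the origin (TCP) lies on the centre line of the jaws, within the pads' length; the fingertips stand robot.nose_length ahead of it and the grasp point (between the pads) lies 8 mm behind it (robot.nose_length is the distance from the TCP to the fingertips, in m); z points along the fingers, x is the direction in which the jaws open and shut, and the axes are right-handed (so a half turn about z gives the same grasp; the last joint's range is limited). The gripper opens to 85 mm and grips with 20 to 120 N. Pads are 22 mm wide; open, the fingers measure 114 mm over their backs; the gripper's body (76 mm by 85 mm) begins 54 mm behind the grasp point. The pads swing forward as they close: fully open they stand 13 mm farther back than shut.
Start: joints at [1.226, 0.469, -0.049, 1.532, 0.024, 1.141, -0.082], TCP at [0.21, -0.642, 0.242] pointing down, gripper open.
Joint ranges: [-2.59, 2.59], [-0.33, 1.99], [-1.39, 1.29], [0.1, 2.45], [-1.04, 4.18], [0.21, 1.99], [-2.66, 2.66]. Speed limits (rad/s): [2.57, 2.57, 3.14, 3.14, 3.14, 3.14, 3.14].

### API

Orientations are given as [roll, pitch, yaw] about the fixed x, y, z axes, in that order (R = Rz(yaw) Ry(pitch) Rx(roll)).
In Python, from plant import robot gives the robot as it stands. Calls block until the motion is done:
- robot.goto(position, orientation): joint-space move of the TCP to a pose.
- robot.move_straight(position, vel=0.15, attitude=None, contact_N=None): straight line of the TCP; attitude=None keeps the orientation; vel is the mean speed in m/s. With contact_N (N) it stops when the force on the tool has changed by that much, and returns True; else False.
- robot.move_joints(angles): joint-space move.
- robot.grip(opening, strength=None): opening from 0.0 (shut) to 1.0 (fully open); strength is the grip in N (None keeps the last); returns when the fingers have stopped.
- robot.sleep(seconds).
- robot.inverse_kinematics(position, orientation): joint angles nearest the present ones, or None.
- robot.sense(): the state.
- robot.grab_frame(name): name is "scene" or "side" or "wrist"; returns a dict with "image" (384x512x3 uint8, red, green, blue), "range_z" (384x512 float32, m along the optical axis (not along the pixel's ray), 0 where there is no reading), "fx", "fy", "cx", "cy" (pixels), "R" (3x3) and "t" (3): a world point X has camera coordinates R X + t. Camera axes: x right, y down, z forward; pixel columns grow to the right and rows downward; lengths in m; the calibration is good to about 2 mm. The wrist camera is an equidistant fisheye: a pixel r from the principal point sees the ray r / f radians off the axis. A picture is of the moment at which its call begins.
A pose or a line that the arm cannot do raises robot.IKError and nothing moves.
- robot.close_job(): hands the job in, once; it reports no verdict.
The state is a dict: "t": time; "joint_pos": joint angles; "joint_velocities": joint speeds; "effort": joint torques, N m; "tcp_pos": TCP position; "tcp_rot": TCP orientation; "wrist_force": force on the tool from outside, world axes, zero at the start; "torque": the same for the moment, N m; "opening": opening from 0.0 (shut) to 1.0 (fully open).
Only numpy, scipy, OpenCV 4.12 (cv2) and the standard library are available. Lean on these libraries where they do the work, as an engineer would, in place of code of your own. Each camera call takes 0.05 s, during which the arm holds its last target.

### The job

The steel extraction cell stands in the bench clamp, but the clamp's ratchet is still set to loosen. Without swinging the handle first, flip the small direction lever on the ratchet head over to tighten, pushing gently, and check it by swinging the handle well back anticlockwise by its knob, past the middle of its swing: it must free-wheel and leave the foot where it is. Then work the handle to and fro to wind the foot down until it holds the cell firmly, stopping when the knob resists with about 9 N (12 N is too tight), let go, and leave everything else where it is.

Things in the scene. Friction and masses are not known exactly. Their poses are not given: they have to be found in the camera images.
- clamp: white fixed bench clamp: base 190x130x20 mm, column at its back, arm over the cell; origin on the bench under the vertical spindle axis, x from spindle to column. On the arm, 165-177 mm up, the open ratchet wheel (62 mm across, 20 teeth); over it the handle's dark round head plate (80 mm across, top 187 mm up). Turning clockwise seen from above tightens
- handle (a joint): ratchet handle about the spindle axis, rad, positive clockwise from above (the tightening stroke); 0: its bar (20 mm wide, 181-191 mm up) points along the clamp's -y; stops at -0.55, 0.55; starts 0.25 to 0.5. Free-wheeling it clicks, 1 to 3 N at the knob with short peaks. Driving takes about 6 N at the knob (4 N at rest), after up to 0.31 rad of free play till the pawl catches
- knob: black upright grip at the end of the handle bar, 25 mm in diameter, 45 mm tall (tapered in the last 5 mm), spinning freely on its own vertical axis; origin at the centre of its underside, 191 mm above the bench, 135 mm from the spindle axis. Can be gripped from above or pushed sideways
- lever (a joint): direction lever, rad, positive clockwise from above: -0.40 loosen, +0.40 tighten (half that while a pawl rests on a tooth; twitches to 0.19 while clicking). It pivots on a vertical pin on the bar 49 mm from the spindle axis and reaches back over the head plate to the spindle axis. Over-centre spring: about 2 N at its tab takes it over, then it snaps. Starts at loosen
- tab: upright steel tab on the lever's end: 12 (along lever) x 10 x 23 mm tall; origin at its underside's centre, 196 mm above the bench; x axis along the lever to its pin. Looking outward along the bar from the spindle it stands up to 19 mm right of the bar's centre line at loosen, as far left at tighten. A push here hardly turns the handle. Over 20 N is too rough
- foot: pressing foot on the spindle axis: rod and dark disc 38 mm across; origin at its lower face's centre, 115 mm above the bench at the start, 9 to 17 mm above the cell. Sinks 12 mm per rad driven; at loosen rises. On the cell it presses some 70 N per mm and the knob's effort climbs: turning, 7.5 N at the knob is 18 N on the cell, 9 N 36 N, 15 N 110 N; at rest it reads 1 to 2 N less
- cell: loose steel extraction cell, spool-shaped, 54 mm in diameter, 60 mm tall, about 0.45 kg, standing on the clamp's round aluminium platform under the foot; origin at its underside's centre. The platform's height differs from job to job
- bottle: glass bottle with blue cap, 70 mm in diameter and 130 mm tall, standing on the bench; leave alone; origin at its underside
- vial_rack: white rack 75 x 120 x 30 mm with small brown vials, 48 mm tall in all; leave alone; origin at its underside
- wrench: steel open wrench 150 mm long lying on the bench; leave alone; origin at its underside
Not all that is in view belongs to the job. What is meant by the cell is not green, and is the smaller of those in its own colour.

How it is judged:
By the outcome, as a careful person would: the job done as asked, in the order asked, and still so for the second after the job is handed in, with the robot touching nothing.
It also fails if it takes over 72 s, if anything falls off the work surface, if the arm or the gripper's body presses on something with over 40 N, if the wrist force passes 120 N, or if a joint passes its speed limit or range.

## Working session

There is one attempt and no reset: what is moved stays moved. The work goes in short steps, each a Python script; the robot and the scene stay as the last script left them, time stands still between calls to the robot, and variables do not carry over. Pictures are saved under pics/ and viewed, and the job is handed in when it is done.

```bash
ls; mkdir -p pics; cat > h.py <<'E'
import numpy as np, cv2
from plant import robot
def snap(n,fn):
    f=robot.grab_frame(n); np.savez('pics/'+fn+'.npz',**f); cv2.imwrite('pics/'+fn+'.png',f['image'][:,:,::-1]); return f
def pt(f,u,v,d=None):
    u0,v0=int(round(u)),int(round(v))
    if d is None:
        w=f['range_z'][max(0,v0-1):v0+2,max(0,u0-1):u0+2]; w=w[w>0]; d=np.median(w) if w.size else np.nan
    c=np.array([(u-f['cx'])/f['fx']*d,(v-f['cy'])/f['fy']*d,d])
    return f['R'].T@(c-f['t'])
def proj(f,X):
    c=f['R']@np.asarray(X)+f['t']; return np.array([f['fx']*c[0]/c[2]+f['cx'],f['fy']*c[1]/c[2]+f['cy']])
E
python3 - <<'E'
from h import *
s=robot.sense(); print(s, robot.nose_length)
for n in ['scene','side','wrist']:
    f=snap(n,n+'0'); print(n,f['fx'],f['cx'],f['cy'],f['R'].round(3).tolist(),f['t'].round(3), 'cam', (-f['R'].T@f['t']).round(3))
E
```

```text
pics
{'t': 0.0, 'joint_pos': array([ 1.22614684,  0.46949141, -0.04858179,  1.53366437,  0.02410762,
        1.14101581, -0.0823172 ]), 'joint_velocities': array([-0.00071794,  0.000219  ,  0.00226366, -0.00122907,  0.00015796,
       -0.00088698,  0.00076813]), 'effort': array([-4.43040444e-04, -5.10298669e+01, -4.62561927e-02, -2.37712222e+01,
        1.08167299e-02,  7.57626258e-03, -4.30129617e-06]), 'tcp_pos': array([ 0.2094369 , -0.64110384,  0.24124019]), 'tcp_rot': array([ 3.14150697e+00,  1.99120830e-03, -1.25504170e+00]), 'wrist_force': array([ 0.56511177, -0.44444177,  0.27805943]), 'torque': array([-0.00489801, -0.02972917, -0.04018255]), 'opening': 1.0008199892778644} 0.011
scene 416.90577626377814 265.2844466445388 189.06186239087873 [[0.753, 0.658, 0.005], [0.391, -0.441, -0.808], [-0.53, 0.61, -0.59]] [-0.407 -0.053  1.467] cam [ 1.104 -0.65   0.824]
side 402.4858903157156 255.6973882574993 185.3409096462541 [[-0.859, -0.512, 0.004], [-0.25, 0.413, -0.876], [0.447, -0.753, -0.482]] [0.441 0.225 1.05 ] cam [-0.034  0.924  0.702]
wrist 297.3186396354542 254.9944007756143 191.1478251776189 [[0.312, -0.95, -0.002], [-0.916, -0.301, 0.263], [-0.251, -0.08, -0.965]] [-0.672 -0.036  0.378] cam [ 0.272 -0.619  0.372]
```

View pics/scene0.png

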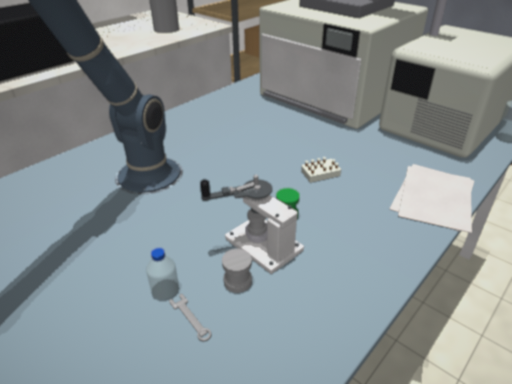

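View pics/side0.png

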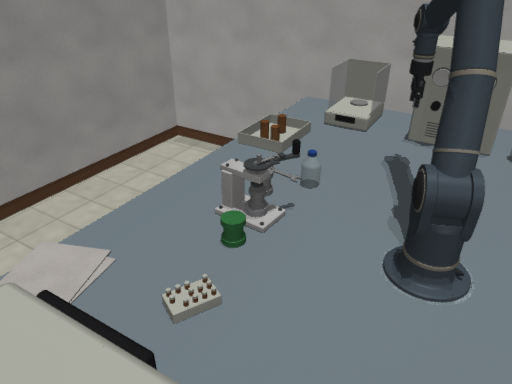

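View pics/wrist0.png

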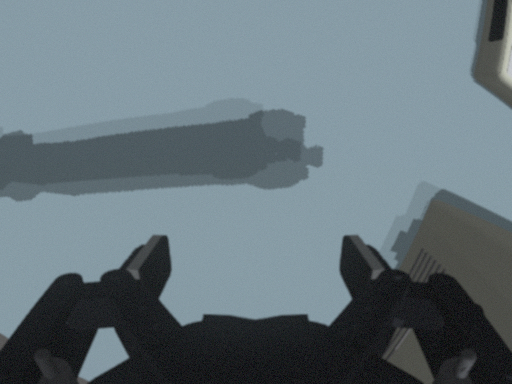

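The scene picture shows three spools. A grey one stands in the clamp (258,222), a larger grey one on the bench (237,268), and a green one behind the clamp (288,200). The cell is the one in the clamp. The handle's knob is at (205,189), its head plate at (258,188), the bottle at (162,275), the wrench at (192,318) and the rack at (321,168). I'll look closer.

```bash
python3 - <<'E'
import cv2
a=cv2.imread('pics/scene0.png'); cv2.imwrite('pics/sc_crop.png',cv2.resize(a[165:305,185:325],None,fx=5,fy=5,interpolation=cv2.INTER_CUBIC)[:600])
a=cv2.imread('pics/side0.png'); cv2.imwrite('pics/si_crop.png',cv2.resize(a[130:250,200:340],None,fx=5,fy=5,interpolation=cv2.INTER_CUBIC))
from h import *
f=dict(np.load('pics/scene0.npz'));
for n,u,v in [('knobtop',206,182),('plate',262,190),('cellgrey',237,258),('green',288,195),('capblue',158,254),('cell',257,225),('base',235,238),('rack',321,166),('wrench',192,318)]: print(n,pt(f,u,v).round(4))
f=dict(np.load('pics/side0.npz'));
for n,u,v in [('knobtop',296,142),('plate',256,165),('cell',258,200),('green',233,217),('base',240,212)]: print(n,pt(f,u,v).round(4))
E
```

```text
knobtop [ 0.4473 -0.1154  0.2356]
plate [0.5273 0.001  0.1863]
cellgrey [ 0.5737 -0.1442  0.0808]
green [0.5049 0.1429 0.0791]
capblue [ 0.4616 -0.2895  0.1292]
cell [ 0.524  -0.0158  0.0758]
base [ 0.4711 -0.0503  0.0193]
rack [0.4521 0.3945 0.037 ]
wrench [ 0.5768 -0.3015  0.0055]
knobtop [ 0.4355 -0.1048  0.2317]
plate [0.5055 0.0128 0.1861]
cell [0.4954 0.0168 0.072 ]
green [0.5027 0.1427 0.0788]
base [0.4994 0.1115 0.0794]
```

View pics/sc_crop.png

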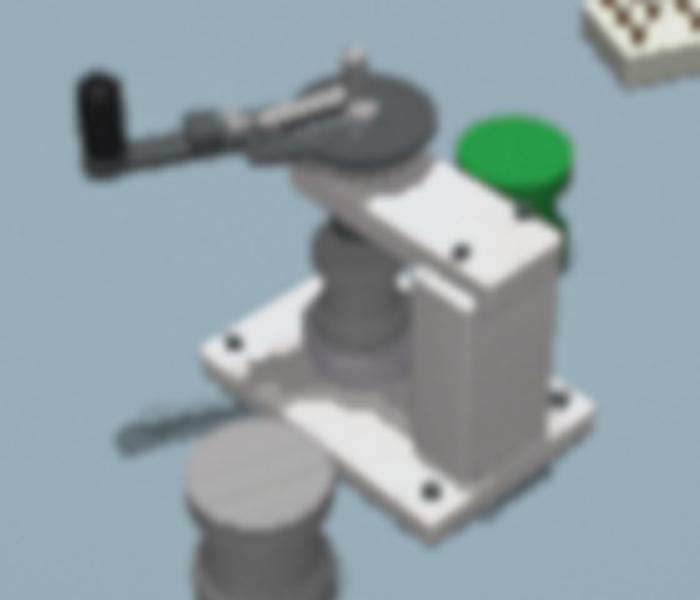

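View pics/si_crop.png

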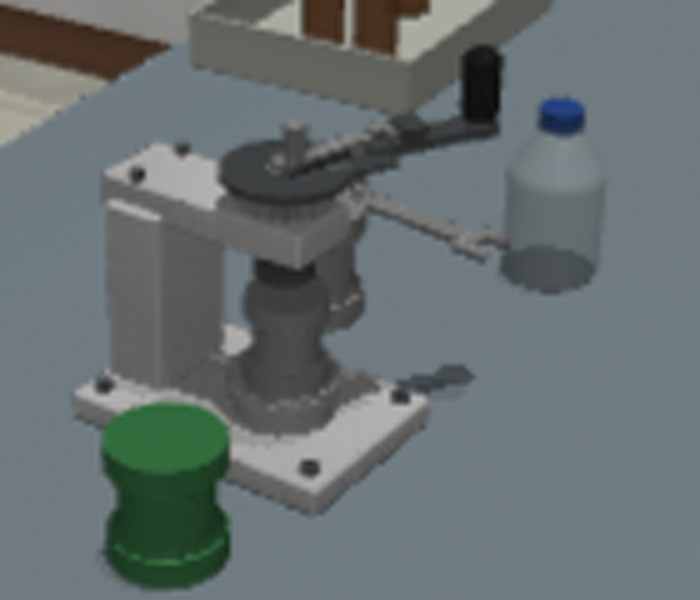

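```bash
cat > m.py <<'E'
from h import *
fs=dict(np.load('pics/scene0.npz')); fd=dict(np.load('pics/side0.npz'))
def plane(f,u,v,z):
    a=pt(f,u,v,1.0); c=-f['R'].T@f['t']; d=a-c; return c+d*(z-c[2])/d[2]
def cloud(f,zlo,zhi,c,r):
    V,U=np.mgrid[0:384,0:512]; d=f['range_z']
    P=np.stack([(U-f['cx'])/f['fx']*d,(V-f['cy'])/f['fy']*d,d],-1)-f['t']
    P=P@f['R']; m=(d>0)&(P[...,2]>zlo)&(P[...,2]<zhi)&(np.hypot(P[...,0]-c[0],P[...,1]-c[1])<r)
    return P[m],np.stack([U[m],V[m]],1)
E
python3 - <<'E'
from m import *
print('bolts scene',[plane(fs,185+x/5,165+y/5,0.022).round(4).tolist() for x,y in [(234,343),(430,491),(558,398)]])
print('bolts side',[plane(fd,200+x/5,130+y/5,0.022).round(4).tolist() for x,y in [(105,384),(309,467),(401,396)]])
from scipy.optimize import least_squares
for f,n in((fs,'scene'),(fd,'side')):
    P,uv=cloud(f,.182,.190,(.515,.005),.055)
    print(n,len(P),P.mean(0).round(4))
    ctr,r=cv2.minEnclosingCircle(P[:,:2].astype(np.float32)); print(ctr,r)
    P,uv=cloud(f,.192,.245,(.445,-.11),.045); print('knob',len(P),P.mean(0).round(4),P[:,2].max(), np.median(P[P[:,2]>.232],0))
    P,uv=cloud(f,.194,.225,(.515,.005),.03); print('tab',len(P)); print(np.c_[P,uv].round(3)[:25])
E
```

```text
bolts scene [[0.4535, -0.0453, 0.022], [0.6118, -0.0587, 0.022], [0.6193, 0.0413, 0.022]]
bolts side [[0.6171, 0.0421, 0.022], [0.4588, 0.0559, 0.022], [0.4488, -0.043, 0.022]]
scene 406 [ 0.5175 -0.0059  0.1859]
(0.5104926824569702, -0.005106376018375158) 0.04452350363135338
knob 198 [ 0.4496 -0.1137  0.2152] 0.23707519318210632 [ 0.44255823 -0.11715632  0.23529758]
tab 71
[[ 5.02e-01  2.00e-03  2.21e-01  2.55e+02  1.75e+02]
 [ 5.02e-01  6.00e-03  2.19e-01  2.56e+02  1.75e+02]
 [ 5.01e-01  1.10e-02  2.17e-01  2.57e+02  1.75e+02]
 [ 4.97e-01  0.00e+00  2.17e-01  2.53e+02  1.76e+02]
 [ 5.01e-01  0.00e+00  2.18e-01  2.54e+02  1.76e+02]
 [ 5.00e-01  5.00e-03  2.16e-01  2.55e+02  1.76e+02]
 [ 5.05e-01  3.00e-03  2.19e-01  2.56e+02  1.76e+02]
 [ 5.07e-01  5.00e-03  2.19e-01  2.57e+02  1.76e+02]
 [ 5.07e-01  8.00e-03  2.17e-01  2.58e+02  1.76e+02]
 [ 4.96e-01  1.00e-03  2.13e-01  2.53e+02  1.77e+02]
 [ 5.01e-01 -1.00e-03  2.16e-01  2.54e+02  1.77e+02]
 [ 5.04e-01 -0.00e+00  2.17e-01  2.55e+02  1.77e+02]
 [ 5.06e-01  1.00e-03  2.17e-01  2.56e+02  1.77e+02]
 [ 5.08e-01  4.00e-03  2.17e-01  2
[... 1300 characters left out ...]
2.15e-01 2.59e+02 1.56e+02]
 [4.97e-01 5.00e-03 2.14e-01 2.60e+02 1.56e+02]
 [5.08e-01 9.00e-03 2.10e-01 2.56e+02 1.57e+02]
 [5.04e-01 9.00e-03 2.11e-01 2.57e+02 1.57e+02]
 [5.00e-01 1.10e-02 2.12e-01 2.58e+02 1.57e+02]
 [4.99e-01 7.00e-03 2.11e-01 2.59e+02 1.57e+02]
 [4.97e-01 4.00e-03 2.10e-01 2.60e+02 1.57e+02]
 [5.07e-01 1.00e-02 2.07e-01 2.56e+02 1.58e+02]
 [5.03e-01 1.20e-02 2.09e-01 2.57e+02 1.58e+02]
 [5.00e-01 1.10e-02 2.09e-01 2.58e+02 1.58e+02]
 [5.00e-01 6.00e-03 2.07e-01 2.59e+02 1.58e+02]
 [4.96e-01 7.00e-03 2.09e-01 2.60e+02 1.58e+02]
 [5.09e-01 8.00e-03 2.03e-01 2.56e+02 1.59e+02]
 [5.04e-01 9.00e-03 2.04e-01 2.57e+02 1.59e+02]
 [4.97e-01 1.60e-02 2.09e-01 2.58e+02 1.59e+02]]
```

```bash
python3 - <<'E'
from h import *
for yaw in (1.01,-2.13):
  for p in ((.49,.01,.34),(.49,.01,.214)):
    q=robot.inverse_kinematics(p,[np.pi,0,yaw]); print(yaw,p,None if q is None else np.round(q,2))
for th in (-.55,-.3,0,.3,.5):
  a=th+.089; p=np.array([.509-.135*np.sin(a),-.003-.135*np.cos(a),.225])
  for yaw in (0,-.8,-1.6,.8,1.6,-2.4):
    q=robot.inverse_kinematics(p,[np.pi,0,yaw]); print(th,yaw,None if q is None else np.round(q,2))
E
```

```text
1.01 (0.49, 0.01, 0.34) [ 0.71  0.18 -0.92  1.78  0.15  1.25  0.76]
1.01 (0.49, 0.01, 0.214) [ 0.66  0.32 -0.91  1.96  0.3   1.    0.61]
-2.13 (0.49, 0.01, 0.34) [ 0.46  0.13 -0.62  1.79  0.08  1.24 -2.31]
-2.13 (0.49, 0.01, 0.214) [ 0.36  0.24 -0.54  1.97  0.15  0.97 -2.38]
-0.55 0 [ 0.62  0.4  -0.62  1.75  0.26  1.07 -0.09]
-0.55 -0.8 [ 0.52  0.38 -0.49  1.76  0.2   1.06 -0.84]
-0.55 -1.6 [ 0.41  0.36 -0.34  1.77  0.13  1.04 -1.58]
-0.55 0.8 [ 0.69  0.43 -0.73  1.75  0.32  1.09  0.66]
-0.55 1.6 [ 0.74  0.45 -0.81  1.75  0.36  1.1   1.42]
-0.55 -2.4 [ 0.29  0.34 -0.18  1.77  0.07  1.03 -2.32]
-0.3 0 [ 0.65  0.35 -0.61  1.82  0.23  1.04 -0.04]
-0.3 -0.8 [ 0.56  0.33 -0.48  1.82  0.18  1.03 -0.79]
-0.3 -1.6 [ 0.45  0.31 -0.35  1.83  0.12  1.02 -1.55]
-0.3 0.8 [ 0.72  0.37 -0.7   1.81  0.27  1.05  0.72]
-0.3 1.6 [ 0.81  0.4  -0.82  1.81  0.33  1.07  1.47]
-0.3 -2.4 [ 0.32  0.3  -0.19  1.84  0.06  1.01 -2.29]
0 0 [ 0.69  0.28 -0.6   1.9   0.19  1.01  0.01]
0 -0.8 [ 0.59  0.27 -0.48  1.91  0.14  1.   -0.75]
0 -1.6 [ 0.5   0.25 -0.37  1.91  0.11  1.   -1.52]
0 0.8 [ 0.76  0.3  -0.69  1.9   0.22  1.02  0.77]
0 1.6 [ 0.87  0.33 -0.83  1.89  0.28  1.04  1.52]
0 -2.4 [ 0.37  0.24 -0.21  1.92  0.06  0.99 -2.27]
0.3 0 [ 0.71  0.21 -0.6   1.99  0.14  0.99  0.04]
0.3 -0.8 [ 0.62  0.2  -0.49  1.99  0.11  0.98 -0.73]
0.3 -1.6 [ 0.53  0.19 -0.39  1.99  0.08  0.98 -1.5 ]
0.3 0.8 [ 0.8   0.23 -0.7   1.98  0.18  0.99  0.81]
0.3 1.6 [ 0.9   0.25 -0.83  1.98  0.22  1.    1.57]
0.3 -2.4 [ 0.41  0.17 -0.25  2.    0.05  0.97 -2.27]
0.5 0 [ 0.73  0.17 -0.62  2.04  0.12  0.97  0.05]
0.5 -0.8 [ 0.63  0.15 -0.51  2.04  0.09  0.97 -0.73]
0.5 -1.6 [ 0.54  0.14 -0.41  2.05  0.07  0.97 -1.51]
0.5 0.8 [ 0.82  0.18 -0.72  2.03  0.14  0.98  0.82]
0.5 1.6 [ 0.91  0.2  -0.84  2.03  0.18  0.98  1.59]
0.5 -2.4 [ 0.43  0.13 -0.29  2.05  0.05  0.96 -2.28]
```

```bash
python3 - <<'E'
from h import *
robot.goto([.535,-.02,.35],[np.pi,0,1.01])
robot.grip(0.0)
f=snap('wrist','w1'); s=robot.sense(); print(s['t'],s['tcp_pos'],s['tcp_rot'],s['wrist_force'],s['opening'])
snap('side','s1')
E
```

```text
3.4833 [ 0.53500859 -0.01998273  0.35001738] [ 3.14152625e+00 -2.50367988e-05  1.00998309e+00] [ 0.12911434  0.06582882 -0.05021267] -0.0022840313924306684
```

View pics/w1.png

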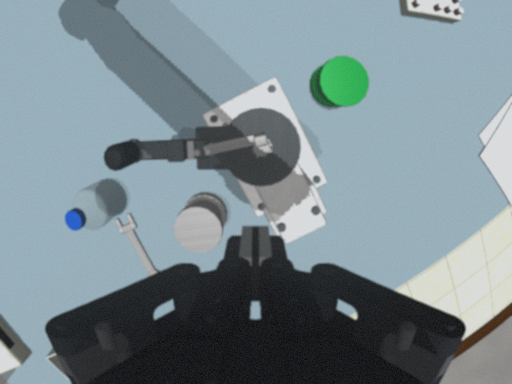

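```bash
cat >> m.py <<'E'
def ray(f,u,v):
    x=np.array([u-f['cx'],v-f['cy']]); r=np.hypot(*x); th=r/f['fx']
    d=np.array([*(x/r*np.sin(th)),np.cos(th)]); return f['R'].T@d, -f['R'].T@f['t']
def wpl(f,u,v,z):
    d,c=ray(f,u,v); return c+d*(z-c[2])/d[2]
def wproj(f,X):
    c=f['R']@np.asarray(X)+f['t']; th=np.arctan2(np.hypot(c[0],c[1]),c[2]); k=f['fx']*th/np.hypot(c[0],c[1]); return np.array([k*c[0]+f['cx'],k*c[1]+f['cy']])
E
python3 - <<'E'
from m import *
a=cv2.imread('pics/w1.png'); cv2.imwrite('pics/w1c.png',cv2.resize(a[90:200,95:315],None,fx=3.6,fy=3.6,interpolation=cv2.INTER_CUBIC))
E
```

```text
(no output)
```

View pics/w1c.png

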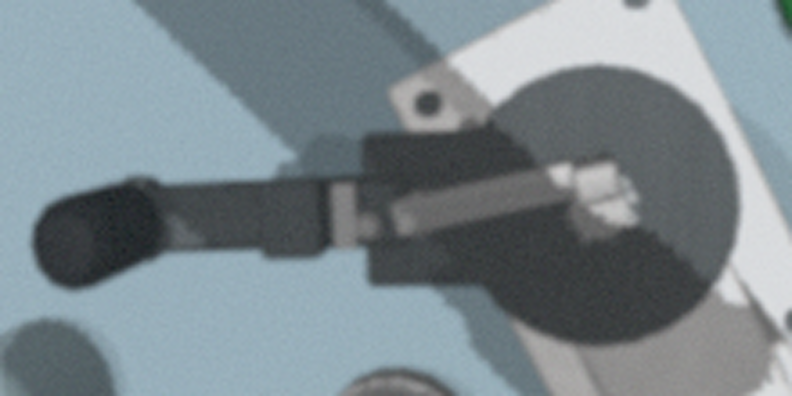

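```bash
python3 - <<'E'
from m import *
f=dict(np.load('pics/w1.npz')); fp=lambda x,y:(95+x/3.6,90+y/3.6)
print('cam',-f['R'].T@f['t'])
# circle: dark mask edge points by hand at plate top
pts=[(740,195),(690,90),(600,66),(640,338),(600,344),(540,330),(715,280),(510,100)]
Q=np.array([wpl(f,*fp(*p),.187)[:2] for p in pts]); 
A=np.c_[2*Q,np.ones(len(Q))]; s=np.linalg.lstsq(A,(Q**2).sum(1),rcond=None)[0]; print('plate c',s[:2],'r',np.sqrt(s[2]+s[0]**2+s[1]**2))
print('tabtop',wpl(f,*fp(598,182),.219),'knobtop',wpl(f,*fp(73,243),.236))
print('lever pin?',wpl(f,*fp(405,216),.197))
for p in [(75,240),(598,182),(605,205)]:
    u,v=fp(*p); print(f['range_z'][int(round(v)),int(round(u))])
# scene/side tab top & knob top
for ff,kn,tb in ((fs,(185+100/5,165+80/5),(185+353/5,165+55/5)),(fd,(200+482/5,130+55/5),(200+294/5,130+127/5))):
    print(plane(ff,*kn,.236),plane(ff,*tb,.219))
def tri(obs):
    from scipy.optimize import least_squares
    def r(X): return np.concatenate([ (wproj(F,X) if w else proj(F,X))-np.array(p) for F,p,w in obs])
    o=least_squares(r,[.5,-.05,.2]); return o.x,np.abs(o.fun).max()
print('tab tri',tri([(f,fp(598,182),1),(fs,(185+353/5,165+54/5),0),(fd,(200+294/5,130+127/5),0)]))
print('knob tri',tri([(f,fp(73,243),1),(fs,(185+99/5,165+78/5),0),(fd,(200+482/5,130+52/5),0)]))
E
```

```text
cam [0.47675226 0.01704826 0.48103582]
plate c [0.51083721 0.00443321] r 0.039001340604071275
tabtop [0.50165247 0.00820542 0.219     ] knobtop [ 0.44092435 -0.10806517  0.236     ]
lever pin? [ 0.48369993 -0.04113594  0.197     ]
0.2455772
0.26041624
0.289832
[ 0.44275789 -0.1145581   0.236     ] [0.50416734 0.00228755 0.219     ]
[ 0.43361377 -0.10311675  0.236     ] [0.49630278 0.01271151 0.219     ]
tab tri (array([0.50161366, 0.00784031, 0.21588865]), np.float64(0.7391697453975326))
knob tri (array([ 0.43993416, -0.11021971,  0.23269777]), np.float64(0.9233316104364917))
```

```bash
python3 - <<'E'
from m import *
S=np.array([.510,.0035]); T=np.array([.5016,.0078]); p=np.array([.85,-.526]); yaw=1.017
a=T-.034*p
robot.goto([*a,.30],[np.pi,0,yaw])
print(robot.move_straight([*a,.217],vel=.1,contact_N=6))
robot.sleep(.1); f0=robot.sense()['wrist_force']; print('t',robot.sense()['t'],f0)
for k in range(12,40,2):
    x=T-.034*p+p*(k-0)/1000
    hit=robot.move_straight([*x,.217],vel=.025,contact_N=7)
    s=robot.sense(); F=s['wrist_force']-f0; print(k,hit,s['t'].__round__(2),(F[:2]@p).round(2),F.round(2),s['tcp_pos'].round(4))
    if hit or abs(F[:2]@p)>8: break
    if k>=30: break
snap('wrist','w2'); snap('scene','sc2')
E
```

```text
False
t 5.075 [-0.6580162   0.15468169 -0.26221726]
12 False 5.71 -0.44 [-0.31  0.33 -0.27] [0.4828 0.0194 0.2169]
14 False 5.96 1.11 [1.36 0.09 0.31] [0.4846 0.0183 0.217 ]
16 False 6.21 0.4 [ 0.23 -0.39  0.13] [0.4864 0.0172 0.217 ]
18 False 6.46 1.44 [1.76 0.11 1.36] [0.4881 0.0161 0.217 ]
20 False 6.71 0.25 [0.48 0.3  0.8 ] [0.4896 0.0155 0.217 ]
22 False 6.96 -0.3 [0.8  1.85 0.55] [0.4915 0.0144 0.217 ]
24 False 7.21 -0.71 [0.1  1.51 0.19] [0.4933 0.0128 0.2171]
26 False 7.46 0.36 [ 0.36 -0.1  -0.04] [0.495  0.0117 0.217 ]
28 False 7.71 0.53 [ 0.59 -0.04 -0.05] [0.4967 0.0106 0.217 ]
30 False 7.96 0.45 [ 0.52 -0.01  0.01] [0.4983 0.0097 0.217 ]
```

View pics/w2.png

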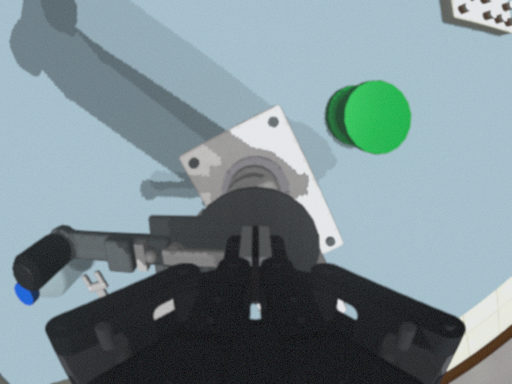

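```bash
python3 - <<'E'
from m import *
s=robot.sense(); x=s['tcp_pos']; p=np.array([.85,-.526,0])
robot.move_straight(x-p*.012,vel=.1)
robot.move_straight(x-p*.012+[0,0,.09],vel=.2)
K=np.array([.440,-.110])
robot.goto([*K,.30],[np.pi,0,-.554])
robot.grip(.45)
snap('wrist','w3'); snap('side','s3'); snap('scene','sc3'); print(robot.sense()['t'],robot.sense()['tcp_pos'],robot.sense()['opening'],robot.sense()['wrist_force'])
a=cv2.imread('pics/side0.png'); b=cv2.imread('pics/s3.png')
cv2.imwrite('pics/s3c.png',np.hstack([cv2.resize(i[135:225,215:305],None,fx=4.4,fy=4.4,interpolation=cv2.INTER_CUBIC) for i in (a,b)]))
E
```

```text
10.625 [ 0.43998984 -0.10998829  0.3000196 ] 0.44751131475285644 [-0.67252194 -0.30968759 -0.63831399]
```

View pics/w3.png

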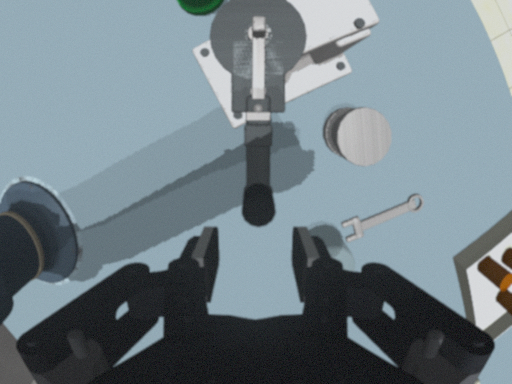

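View pics/s3c.png

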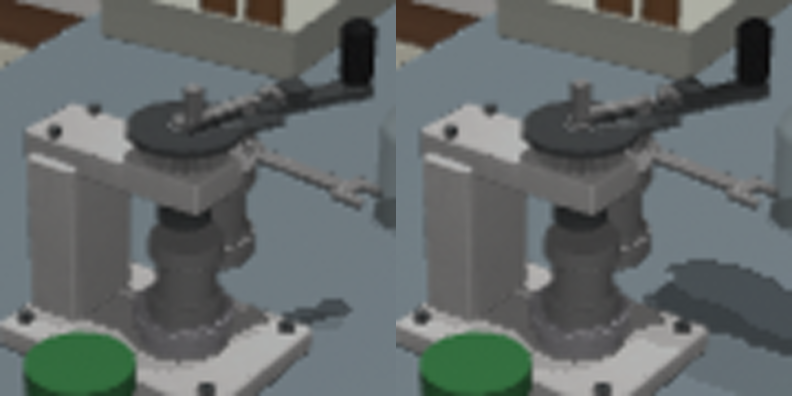

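```bash
python3 - <<'E'
from m import *
a=cv2.imread('pics/w3.png'); cv2.imwrite('pics/w3c.png',cv2.resize(a[0:130,190:330],None,fx=4.6,fy=4.6,interpolation=cv2.INTER_CUBIC))
E
```

```text
(no output)
```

View pics/w3c.png

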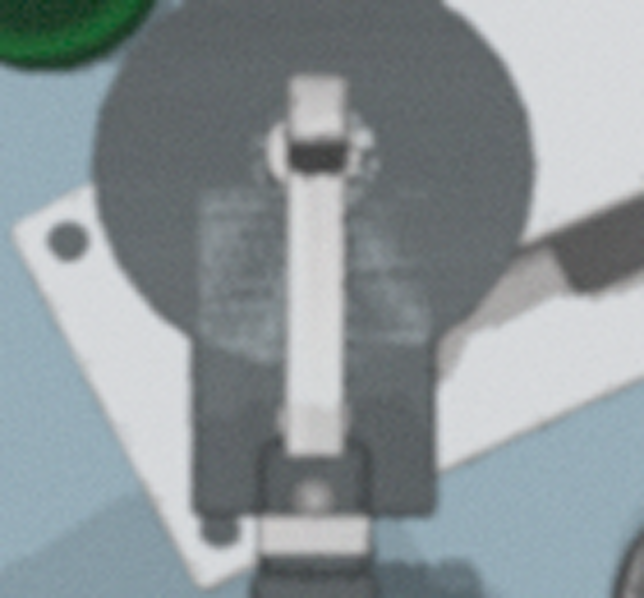

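The close view (tab at wrist pixel (259,30), bar centre line at column 258) shows the lever standing near its middle, so it has not snapped over. I'll push it a little farther, still guarded.

```bash
python3 - <<'E'
from m import *
S=np.array([.510,.0035]); p=np.array([.85,-.526]); yaw=1.017
robot.grip(0.0)
robot.goto([*(S-.030*p),.30],[np.pi,0,yaw])
print(robot.move_straight([*(S-.030*p),.215],vel=.12,contact_N=6))
robot.sleep(.1); f0=robot.sense()['wrist_force']; print('t',robot.sense()['t'],f0)
for r in [16,13,11,9.5,8,6.5,5,3.5,2,0.5,-1,-2.5]:
    x=S-p*r/1000
    hit=robot.move_straight([*x,.215],vel=.025,contact_N=7)
    s=robot.sense(); F=s['wrist_force']-f0; print(r,hit,s['t'].__round__(2),(F[:2]@p).round(2),F.round(2))
    if hit or -(F[:2]@p)>6: break
x=robot.sense()['tcp_pos']
snap('side','s4')
robot.move_straight(x-[*(p*.012),0],vel=.1)
robot.move_straight(x-[*(p*.012),-.09],vel=.2)
robot.goto([.44,-.11,.30],[np.pi,0,-.554])
snap('wrist','w4'); a=cv2.imread('pics/w4.png'); cv2.imwrite('pics/w4c.png',cv2.resize(a[0:130,190:330],None,fx=4.6,fy=4.6,interpolation=cv2.INTER_CUBIC))
print(robot.sense()['t'])
E
```

```text
False
t 13.1333 [ 0.35190234 -0.6693159   0.01055192]
16 False 13.84 -1.42 [-0.8   1.4   0.01]
13 False 14.11 -0.38 [0.08 0.86 0.39]
11 False 14.36 -0.53 [-0.97 -0.55 -0.67]
9.5 False 14.61 -1.04 [-0.38  1.36  0.09]
8 False 14.86 -0.62 [-0.69  0.05  0.53]
6.5 False 15.11 -0.94 [-0.52  0.93  0.86]
5 False 15.36 -1.42 [-1.22  0.73  0.02]
3.5 False 15.61 -1.94 [-1.81  0.77  0.93]
2 False 15.86 -5.12 [-4.98  1.7   3.05]
0.5 False 16.11 -8.1 [-7.71  2.95  4.95]
18.2
```

View pics/w4c.png

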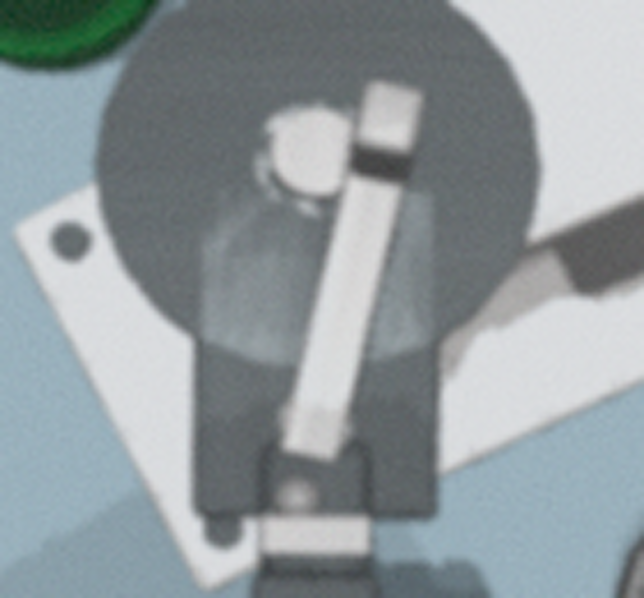

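Tab is now at crop (390,115), i.e. wrist pixel (275,25), well to the tighten side with the handle unmoved, so the lever is flipped. Next is the knob and the check swing.

```bash
cat >> m.py <<'E'
S=np.array([.510,.0035]); PSI=.089
def kp(th,z=.212,R=.135):
    a=th+PSI; return [S[0]-R*np.sin(a),S[1]-R*np.cos(a),z],[np.pi,0,-a]
def tang(th): # clockwise direction (increasing th)
    a=th+PSI; return np.array([-np.cos(a),np.sin(a)])
def seg(th,vel=.08,c=None):
    P,o=kp(th); return robot.move_straight(P,vel=vel,attitude=o,contact_N=c)
def ft(th,f0): return -(robot.sense()['wrist_force']-f0)[:2]@tang(th)
E
python3 - <<'E'
from m import *
robot.grip(.42)
P,o=kp(.465); robot.move_straight([*P[:2],.30],attitude=o)
print(robot.move_straight(P,vel=.12,contact_N=6))
robot.sleep(.1); f0=robot.sense()['wrist_force']; np.save('f0.npy',f0); print(f0,robot.sense()['t'],robot.sense()['opening'])
for th in (.35,.2,.05,-.1,-.25,-.4,-.5):
    h=seg(th,.09,12); print(th,h,ft(th,f0).round(2),robot.sense()['t'].__round__(2))
    if h: break
snap('wrist','w5'); snap('side','s5'); snap('scene','sc5')
a=cv2.imread('pics/s3.png'); b=cv2.imread('pics/s5.png')
cv2.imwrite('pics/s5c.png',np.hstack([cv2.resize(i[135:225,215:305],None,fx=4.4,fy=4.4,interpolation=cv2.INTER_CUBIC) for i in (a,b)]))
E
```

```text
False
[-0.22206697  0.67664402 -0.48134204] 19.8667 0.41937011196053625
0.35 False 1.25 20.19
0.2 False 0.42 20.57
0.05 False 0.15 20.94
-0.1 False 0.24 21.32
-0.25 False -0.57 21.69
-0.4 False -0.4 22.07
-0.5 False -0.61 22.37
```

View pics/w5.png

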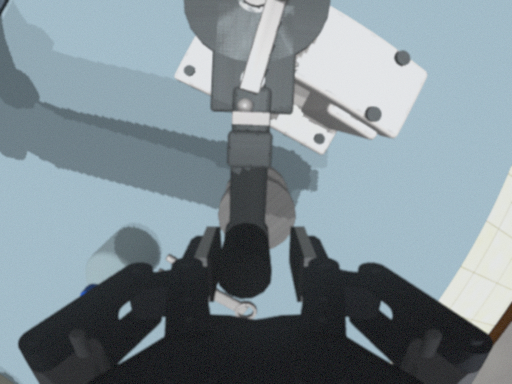

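View pics/s5c.png

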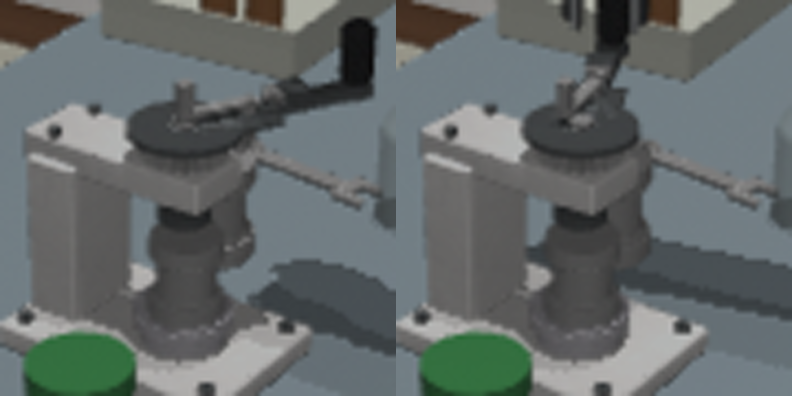

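Free-wheel confirmed: the lever still points to tighten, the handle went past the middle, and the foot and cell gap in the side view did not change (crop (580,215)). Now the drive stroke.

```bash
cat >> m.py <<'E'
def favg(th,f0,n=6):
    v=[]
    for i in range(n):
        v.append(robot.sense()['wrist_force']); robot.sleep(.015)
    return -(np.mean(v,0)-f0)[:2]@tang(th)
def drive(ths,f0,vel=.07,stop=7.0):
    for th in ths:
        h=seg(th,vel,6.5); F=favg(th,f0); s=robot.sense(); 
        a=np.arctan2(S[0]-s['tcp_pos'][0],S[1]-s['tcp_pos'][1])-PSI
        print(round(th,3),h,'F',F.round(2),'th',a.round(3),'t',round(s['t'],2))
        if F>stop: print('STOP'); return True
    return False
E
python3 - <<'E'
from m import *
f0=np.load('f0.npy')
# baseline at free position: centre cage
seg(-.46,.05); robot.sleep(.1)
v=[]
for i in range(8): v.append(robot.sense()['wrist_force']); robot.sleep(.015)
f0=np.mean(v,0); np.save('f0.npy',f0); print(f0)
drive([-.3,-.2,-.12,-.04,.04,.12,.2,.28,.34,.40,.45,.49],f0)
snap('side','s6')
b=cv2.imread('pics/s6.png');a=cv2.imread('pics/s5.png')
cv2.imwrite('pics/s6c.png',np.hstack([cv2.resize(i[155:215,235:280],None,fx=8,fy=8,interpolation=cv2.INTER_CUBIC) for i in (a,b)]))
E
```

```text
[ 0.13290753 -0.16282942  0.1473659 ]
-0.3 False F 0.17 th -0.304 t 23.57
-0.2 False F 2.66 th -0.207 t 24.01
-0.12 False F 3.23 th -0.124 t 24.42
-0.04 False F 3.22 th -0.042 t 24.82
0.04 False F 2.98 th 0.038 t 25.23
0.12 False F 3.18 th 0.118 t 25.64
0.2 False F 2.87 th 0.198 t 26.05
0.28 False F 2.79 th 0.279 t 26.46
0.34 False F 2.85 th 0.339 t 26.82
0.4 False F 2.98 th 0.4 t 27.19
0.45 False F 3.39 th 0.45 t 27.54
0.49 False F 3.47 th 0.489 t 27.89
```

View pics/s6c.png

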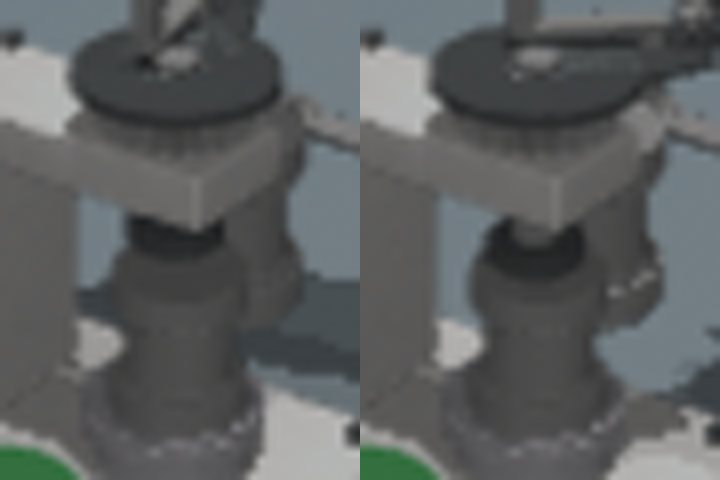

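```bash
python3 - <<'E'
from m import *
for th in (.3,.1,-.1,-.3,-.47): print(seg(th,.1,12),end=' ')
seg(-.43,.05); robot.sleep(.1)
v=[]
for i in range(8): v.append(robot.sense()['wrist_force']); robot.sleep(.015)
f0=np.mean(v,0); np.save('f0.npy',f0); print(f0)
drive(list(np.arange(-.36,.3,.03)),f0,vel=.06,stop=4.2)
E
```

```text
False False False False False [0.15963841 0.24954416 0.21904943]
-0.36 False F -0.15 th -0.362 t 30.88
-0.33 False F -0.07 th -0.331 t 31.23
-0.3 False F -0.38 th -0.3 t 31.58
-0.27 False F -0.14 th -0.27 t 31.93
-0.24 False F -0.19 th -0.24 t 32.28
-0.21 False F -0.32 th -0.21 t 32.63
-0.18 False F -0.38 th -0.18 t 32.98
-0.15 False F 1.24 th -0.152 t 33.33
-0.12 False F 4.21 th -0.125 t 33.68
STOP
```

```bash
python3 - <<'E'
from m import *
f0=np.load('f0.npy')
drive([-.105,-.09,-.075,-.06],f0,vel=.03,stop=5.5)
E
```

```text
-0.105 False F 4.95 th -0.109 t 34.03
-0.09 False F 4.74 th -0.093 t 34.38
-0.075 False F 4.13 th -0.077 t 34.73
-0.06 False F 4.62 th -0.061 t 35.08
```

```bash
python3 - <<'E'
from m import *
f0=np.load('f0.npy')
drive(list(np.arange(-.04,.4,.025)),f0,vel=.04,stop=5.4)
E
```

```text
-0.04 False F 3.97 th -0.04 t 35.43
-0.015 False F 3.95 th -0.015 t 35.78
0.01 False F 4.15 th 0.009 t 36.13
0.035 False F 3.78 th 0.035 t 36.48
0.06 False F 3.87 th 0.06 t 36.83
0.085 False F 3.52 th 0.085 t 37.18
0.11 False F 3.98 th 0.11 t 37.53
0.135 False F 4.05 th 0.135 t 37.88
0.16 False F 3.85 th 0.16 t 38.23
0.185 False F 3.96 th 0.185 t 38.58
0.21 False F 4.16 th 0.21 t 38.93
0.235 False F 4.23 th 0.235 t 39.28
0.26 False F 4.82 th 0.258 t 39.63
0.285 False F 7.1 th 0.279 t 39.98
STOP
```

```bash
python3 - <<'E'
from m import *
f0=np.load('f0.npy'); robot.sleep(.3); print(favg(.285,f0,10))
E
```

```text
6.819641495190952
```

```bash
python3 - <<'E'
from m import *
f0=np.load('f0.npy')
h=seg(.291,.02,3.0); robot.sleep(.2); print(h,favg(.291,f0,10),robot.sense()['t'])
E
```

```text
False 7.587726699991799 41.0667
```

```bash
python3 - <<'E'
from m import *
f0=np.load('f0.npy')
seg(.252,.03); robot.sleep(.1); print(favg(.25,f0,10), (robot.sense()['wrist_force']-f0).round(2))
P,o=kp(.252); robot.move_straight([*P[:2],.33],vel=.15)
x=[*kp(.252,R=.20)[0][:2],.33]
snap('wrist','w7'); snap('side','s7'); snap('scene','sc7'); print(robot.sense()['t'],(robot.sense()['wrist_force']-f0).round(2))
a=cv2.imread('pics/w7.png'); b=cv2.imread('pics/s7.png'); c=cv2.imread('pics/sc7.png')
cv2.imwrite('pics/f7.png',np.hstack([cv2.resize(i,(400,400),interpolation=cv2.INTER_CUBIC) for i in (b[130:250,200:320],c[165:285,195:315])]))
E
```

```text
3.7064890514533397 [ 2.86 -2.06 -0.66]
42.7417 [ 0.4  -0.6  -0.18]
```

View pics/f7.png

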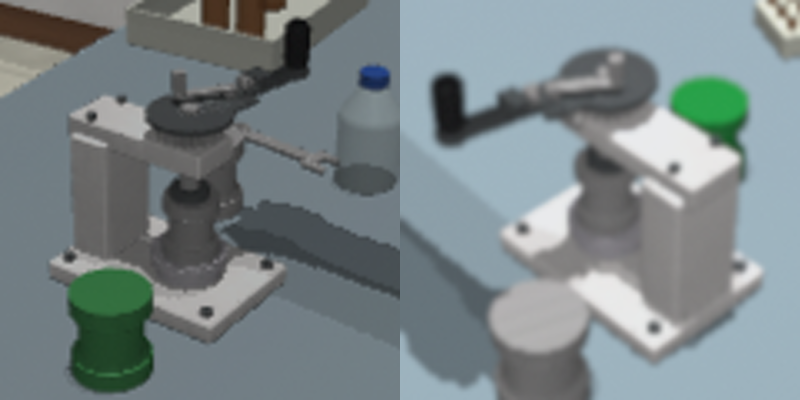

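View pics/w7.png

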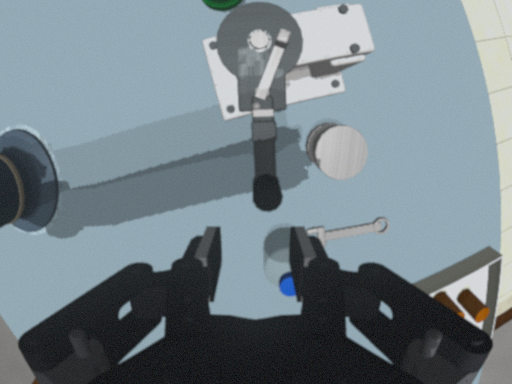

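```bash
python3 - <<'E'
from m import *
print('open',robot.sense()['opening'])
def ang(P): return np.arctan2(S[0]-P[0],S[1]-P[1])-PSI
for n,u,v in (('w3',258,212),('w7',268,199)):
    f=dict(np.load(f'pics/{n}.npz')); P=wpl(f,u,v,.234); print(n,P.round(4),ang(P).round(3),np.hypot(*(P[:2]-S)))
a=cv2.imread('pics/w7.png')[160:230,220:320]; b=cv2.imread('pics/w3.png')[160:230,220:320]
cv2.imwrite('pics/k.png',np.hstack([cv2.resize(i,None,fx=4,fy=4,interpolation=cv2.INTER_CUBIC) for i in (b,a)]))
E
```

```text
open 0.42469281658905045
w3 [ 0.4394 -0.1114  0.234 ] 0.462 0.13488384525051078
w7 [ 0.4715 -0.1267  0.234 ] 0.199 0.13576501217731046
```

View pics/k.png

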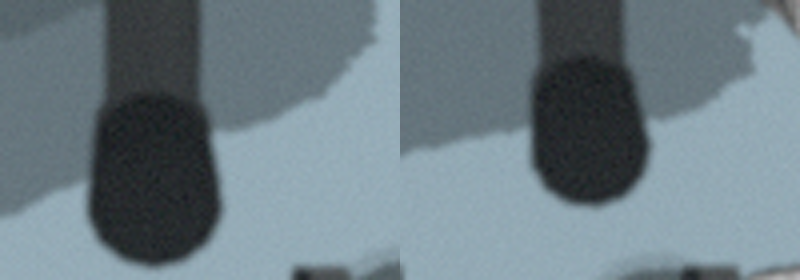

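```bash
python3 - <<'E'
from m import *
robot.sleep(.5); f=snap('side','s8')
for n in ('s6','s7','s8'):
    d=dict(np.load(f'pics/{n}.npz')); P,uv=cloud(d,.07,.13,S,.022); print(n,np.percentile(P[:,2],[50,90]).round(4),len(P))
a=cv2.imread('pics/s7.png').astype(int)-cv2.imread('pics/s8.png'); print('diff clamp',np.abs(a[130:250,200:320]).mean())
print(robot.close_job(), robot.sense()['t'])
E
```

```text
s6 [0.1013 0.1169] 176
s7 [0.1039 0.1142] 160
s8 [0.1022 0.1135] 173
diff clamp 0.37506944444444446
the job is handed in; nothing more can be done
the job is handed in; nothing more can be done
```

The cell is clamped and the job is handed in, at about 43 s of the 72 s allowed. I never measured the holding force on the cell itself.

- **Lever:** My first push left the direction lever near its middle. A second push, about 8 N at most, took it over to tighten, and the wrist picture showed the handle had not moved.
- **Check swing:** I swung the handle back from about +0.46 to about -0.46 rad. It free-wheeled with little force, and the side picture showed the foot unchanged.
- **Winding down:** Two drive strokes brought the foot onto the cell. The knob's resting reading was flat at about 4 N, then climbed to 7.6 N. By your figures that is about 9 N turning, but I inferred this because I could only read the force at rest.
- **Letting go:** When I backed off, the handle sprang back about 0.045 rad. I take this as give in the pawl rather than the screw turning back, because the screw's friction should hold about 36 N. I could not confirm that by eye.
- **Final pictures:** The foot is down on the cell, the lever is at tighten and the cell is upright. The clamp did not change between two side pictures half a second apart. The green and larger grey cells, the bottle and the wrench looked undisturbed. I did not recheck the rack closely, but nothing went near it. The gripper is clear above the knob and touching nothing.

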